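# Lock the grinder's burr collar and hold the bean hopper over its seat

## Task

The coffee grinder is going back together after its clean. First turn the metal lock collar on top of it clockwise by its black lever until the lever is fully home at the red mark; then pick up the black bean hopper, carry it over the things on the counter and hold it upright and centred over the round seat on top of the grinder, its two orange ribs in line with the two slots of the seat, with about a centimetre of air underneath so that I can brush the rim before it goes on. The hopper must not touch the grinder, the moka base, the ramekin and the dosing tray stay where they are, and you finish still holding the hopper there.

Things in the scene. Friction and masses are not known exactly. Their poses are not given: they have to be found in the camera images.
- grinder: Matte white coffee grinder, fixed. Origin: on the counter under the vertical burr axis; z up; its front (button, chute, catch cup) faces its -x. It spans x -75 to +120, y +-66 mm; flat top 205 mm high. On top, round the axis: burr, grey seat ring, then the lock collar. In its frame a red dot (locked) lies on the top at (-57, +33) mm and a black-rimmed white dot (open) at (-57, -33) mm.
- grinder_seat (a point): Centre of the upper rim of the round grey hopper seat, on the burr axis, 219 mm above the counter; axes as the grinder's. The seat ring is 62 mm across outside, 46 mm inside and stands 14 mm above the grinder's top. Its two black slots, marked orange, lie on the grinder's +x and -x sides.
- collar (a joint): Angle (rad) of the captive aluminium collar that locks the burr carrier: a ring on the burr axis, 100 mm across outside, 68 inside, upper face 217 mm high. 0 = open (lever at the black-rimmed dot), 1.05 = locked (lever at the red dot, hard stop); grows clockwise seen from above. Stays where left; friction 0.12 N m (some 2.5 N at the lever).
- collar_lever (a point): Middle of the collar's black upright lever, where it is pinched: 48 mm from the burr axis, 229 mm above the counter. A fin 20 mm long radially, 10 mm thick, top 235 mm above the counter (18 mm above the collar), white line on top pointing outwards. It moves on a circle about the burr axis; from above, at joint value a it stands at 210 deg - a from the grinder's +x.
- hopper: Black plastic bean hopper, open funnel 78 mm high, about 90 g, standing upright on its spigot. Origin: centre of the spigot's underside; +z up. Spigot 44 mm across to z = 20, cone to z = 32, then a cylinder 60 mm across, wall 3 mm, up to the rim at z = 78. Two like orange ribs (8 wide, 3 proud) run up its +x and -x sides, over two lugs; half a turn is the same.
- moka_base: Aluminium octagonal moka-pot base with brass valve, 70 mm high, 86 mm across at the foot; bystander. Origin: centre of its underside.
- ramekin: Glass ramekin, 45 mm high, 88 mm across; bystander. Origin: centre of its underside.
- dosing_tray: Green plastic dosing tray, about 140 long (x) x 66 wide x 24 mm high, spout towards its -x; bystander. Origin: on its underside near the middle.
Not all that is in view belongs to the job. What is shaped like the hopper but green is not meant.

How it is judged (in metres and radians):
On the way:
1. the collar is turned to its locked mark while the hopper still stands where it was (value of joint collar above 0.97 rad and distance of hopper from where it was at the start of the episode below 0.03 m), for 0.2 s.
At the end, for the whole second after the job is handed in: Collar locked (over 0.97 rad); hopper in the fingers, still, upright within 0.10 rad, axis within 7 mm of the seat's, spigot 3 to 20 mm above its rim, ribs within 0.14 rad of the slots' line, not touching the grinder; moka base, ramekin and tray within 20 mm of where they were, upright (value of joint collar above 0.97 rad and horizontal distance between hopper and grinder_seat below 0.007 m and z of hopper in the frame of grinder_seat between 0.003 and 0.02 m and angle between the x axis of hopper and the x axis of grinder, either way round below 0.14 rad and angle between hopper's own z axis and vertical below 0.1 rad and contact force between hopper and the fingers above 1 N and contact force between hopper and grinder below 0.05 N and linear speed of hopper below 0.02 m/s and angular speed of hopper below 0.2 rad/s and distance of each of moka_base, ramekin, dosing_tray from where it was at the start of the episode below 0.02 m and angle between each of moka_base, ramekin, dosing_tray's own z axis and vertical below 0.15 rad); the arm keeps its last pose, push and grip.
It fails at once if the hopper touches the grinder or its collar (contact force between hopper and grinder above 0.5 N).
It fails at once if the moka base is pushed away or tipped (distance of moka_base from where it was at the start of the episode above 0.02 m or angle between moka_base's own z axis and vertical above 0.3 rad).
It fails at once if the ramekin is pushed away or tipped (distance of ramekin from where it was at the start of the episode above 0.02 m or angle between ramekin's own z axis and vertical above 0.3 rad).
It fails at once if the dosing tray is pushed away or tipped (distance of dosing_tray from where it was at the start of the episode above 0.02 m or angle between dosing_tray's own z axis and vertical above 0.3 rad).
It also fails if it takes over 67 s, if anything falls off the work surface, if the arm or the gripper's body presses on something with over 40 N, if the wrist force passes 120 N, or if a joint passes its speed limit or range.

## Robot

A 7-joint arm with a two-finger parallel gripper is mounted at the origin on the work surface. World frame = base frame: x ahead of the robot, y to its left, z up, the work surface at z = 0. Lengths are in mm, angles in rad, forces in N, time in s.
With the tool pointing down it reaches from about 425 to 875 mm from the base axis. Payload 4.7 kg.
Tool frame: the origin (TCP) lies at the very end of the fingers, on their centre line; the grasp point (between the pads) lies 19 mm behind it; z points along the fingers, y is the line along which they close (so a half turn about z gives the same grasp; the last joint's range is limited). The gripper opens to 87 mm and grips with 3 to 60 N. Pads are 19 mm wide; open, the fingers measure 117 mm over their backs; the gripper's body (75 mm by 190 mm) begins 51 mm behind the grasp point.
Start: joints at [1.178, 0.321, -0.07, 1.45, 0.023, 1.371, -0.057], TCP at [257.17, -596.984, 222.587] pointing down, gripper open.
Joint ranges: [-2.86, 2.86], [-0.3, 2.09], [-1.38, 1.24], [0.06, 2.45], [-1.56, 4.7], [0.09, 2.05], [-2.69, 2.69]. Speed limits (rad/s): [2.57, 2.57, 3.14, 3.14, 3.14, 3.14, 3.14].

## Interface

Orientations are given as [roll, pitch, yaw] about the fixed x, y, z axes, in that order (R = Rz(yaw) Ry(pitch) Rx(roll)).
In Python, from cell import status, grab_frame, camera_params, job gives the robot as it stands.
- The arm moves only by the shell command python3 -m jog 'ROWS' [FORCE]. ROWS is JSON, a list of rows, each a list of 7 numbers: the shift along the tool's x, y, z in cm, then the turn, a rotation vector about the tool's x, y, z in degrees, then the opening in per cent of the stroke, from 0 (shut) to 100 (fully open). A call has 1 to 8 rows; each row is the pose to reach, as a shift and turn from the pose commanded when the call began, along the tool's axes at that moment; what a row does not reach only later rows make up. A row lasts 1/12 s, in which the tool goes at most 41.7 mm and 7.16 degrees, less where a joint would pass 70% of its speed; a pose out of reach is approached as far as the arm can. A call with a gripper value outside its range is refused whole. The fingers move at their own pace and stop on an object; FORCE is the grip in N (left out, the last holds). Time passes only in rows, so rows that repeat a pose let the fingers close. It gives the time, the measured TCP pose, the force, the opening and the grip force at its end, in the units of the state.
- status.state(): the state, without advancing time (a new reading comes with each control period).
- grab_frame(name): name is "scene" or "top" or "wrist"; returns the picture (480x640x3 uint8, red, green, blue); there is no depth.
- camera_params(name): a dict with "fx", "fy", "cx", "cy" (pixels), "cam_to_world" (4x4, takes a point from camera to world coordinates); the wrist camera has in their place "mount" (4x4, takes a point from camera to tool coordinates, whose origin is the TCP and whose axes are the flange's). Camera axes: x right, y down, z forward; pixel columns grow to the right and rows downward; lengths in mm; the calibration is good to about 2 mm. A picture is of the moment at which its call begins: read the wrist's pose just before it. camera_params takes no time and is no camera call.
- job.job_done(): hands the job in; it is judged then, once.
The state is a dict: "t": time; "qpos": joint angles; "dq": joint speeds; "joint_torque": joint torques, N m; "tcp_pos": TCP position; "tool_rot": TCP orientation; "contact_force": force on the tool from outside, world axes, zero at the start; "moment": the same for the moment, N m; "finger_gap": finger opening in mm; "grip_force": force on a finger pad.
Only numpy, scipy, OpenCV 4.12 (cv2) and the standard library are available. Lean on these libraries where they do the work, as an engineer would, in place of code of your own. Each camera call takes 0.05 s, during which the arm holds its last target. There are 200 camera calls.

## Working session

There is one attempt and no reset: what is moved stays moved. The work goes in short steps, Python scripts to look and compute and a shell command to move; the robot and the scene stay as the last step left them, time stands still between calls to the robot, and variables do not carry over. Pictures are saved under pics/ and viewed, at most 10 in all, crops included, and the job is handed in when it is done.

```bash
mkdir -p pics; ls; python3 - <<'E'
from cell import status, grab_frame, camera_params
import cv2,json
print(status.state())
for n in("scene","top","wrist"):
    cv2.imwrite(f"pics/{n}0.png",grab_frame(n)[:,:,::-1]); p=camera_params(n); print(n,{k:(v.round(3).tolist() if hasattr(v,'round') and hasattr(v,'tolist') else v) for k,v in p.items()})
E
```

```text
pics
{'t': 0.0, 'qpos': array([ 1.17812704,  0.32181627, -0.07006135,  1.45166985,  0.02259938,
        1.37076463, -0.05686109]), 'dq': array([-1.61954030e-03,  1.17820764e-05, -5.64908914e-04, -1.13631438e-03,
       -9.13763694e-05,  8.40724622e-04, -5.58685280e-04]), 'joint_torque': array([-3.08963001e-05, -4.91299975e+01, -4.03929558e-01, -3.12531567e+01,
       -6.38940535e-02,  4.36324789e-02,  1.99101046e-04]), 'tcp_pos': array([ 256.89655713, -596.49178968,  221.46826468]), 'tool_rot': array([-3.13972390e+00,  1.03206543e-04,  4.06816446e-01]), 'contact_force': array([ 0.30979092, -0.40959886,  0.7366998 ]), 'moment': array([-0.01283261,  0.01413572,  0.01627597]), 'grip_force': 0.0, 'finger_gap': 86.91756455238479}
scene {'fx': 534.6603530333548, 'fy': 534.6603530333548, 'cx': 319.19955632479645, 'cy': 238.54201238970768, 'cam_to_world': [[0.037, 0.854, -0.518, 1033.536], [0.999, -0.026, 0.027, -44.13], [0.01, -0.519, -0.855, 927.489], [0.0, 0.0, 0.0, 1.0]]}
top {'fx': 523.3799095909392, 'fy': 523.3799095909392, 'cx': 319.45811247480873, 'cy': 250.48726078138634, 'cam_to_world': [[-0.004, -0.997, 0.076, 473.048], [-1.0, 0.004, 0.009, -9.999], [-0.01, -0.076, -0.997, 1306.588], [0.0, 0.0, 0.0, 1.0]]}
wrist {'fx': 407.27110990846893, 'fy': 407.27110990846893, 'cx': 313.95375828323176, 'cy': 242.41165148466715, 'mount': [[-0.0, -0.962, -0.275, 75.858], [1.0, -0.0, -0.001, -1.093], [0.001, -0.275, 0.962, -161.852], [0.0, 0.0, 0.0, 1.0]]}
```

View pics/top0.png

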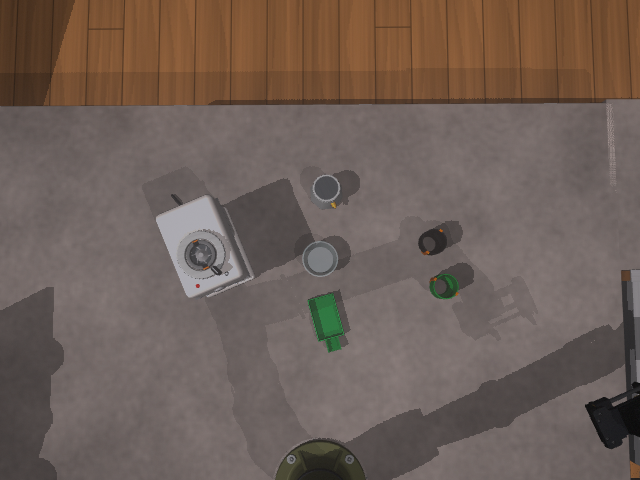

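View pics/scene0.png

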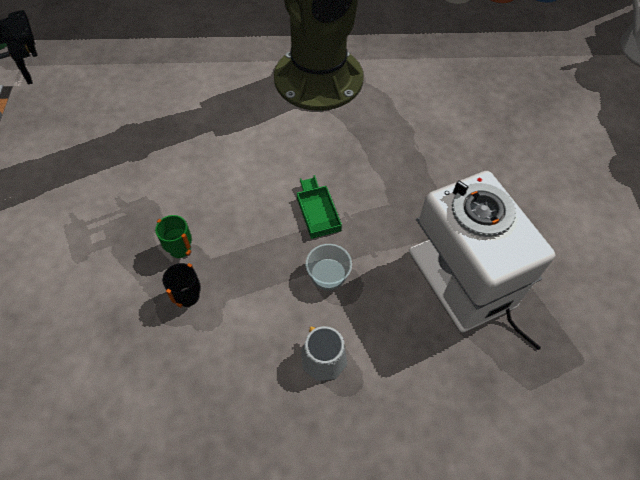

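Top view: candidates are the black hopper at (432,242) and its green lookalike at (444,286), which isn't meant; I choose the black one. The grinder is at (203,253), its lever at about (216,269) by the open dot (227,274), with the red dot at (198,286). The moka is at (326,188), the ramekin at (320,259) and the tray at (327,318).

```bash
cat > h.py <<'E'
import numpy as np, cv2
from cell import status, grab_frame, camera_params
from scipy.spatial.transform import Rotation as R
def c2w(n):
    p=camera_params(n)
    if n!="wrist": return p,np.array(p["cam_to_world"])
    s=status.state(); T=np.eye(4); T[:3,:3]=R.from_euler('xyz',s["tool_rot"]).as_matrix(); T[:3,3]=s["tcp_pos"]
    return p,T@np.array(p["mount"])
def ray(n,u,v,z,pm=None):
    p,M=pm or c2w(n); d=M[:3,:3]@[(u-p["cx"])/p["fx"],(v-p["cy"])/p["fy"],1]; o=M[:3,3]
    return (o+d*(z-o[2])/d[2])[:2]
def proj(n,P,pm=None):
    p,M=pm or c2w(n); q=np.linalg.inv(M)@np.append(P,1); return np.array([p["cx"]+p["fx"]*q[0]/q[2],p["cy"]+p["fy"]*q[1]/q[2]])
E
python3 - <<'E'
from h import *
a=cv2.imread("pics/top0.png"); b=cv2.imread("pics/scene0.png")
def c(i,u,v,w): return cv2.resize(i[v-w:v+w,u-w:u+w],(300,300),interpolation=cv2.INTER_CUBIC)
cv2.imwrite("pics/comp.png",np.vstack([np.hstack([c(a,436,260,40),c(a,205,260,40)]),np.hstack([c(b,180,270,50),c(b,480,210,50)])]))
print("red",ray("top",198,286,205),"open",ray("top",227,274,205),ray("scene",479,180,205),ray("scene",447,193,205))
print("hop rim",ray("top",432,242,70),ray("scene",182,280,70))
print("seat",ray("top",202,254,217),ray("scene",485,209,217))
for n,u,v,z in(("moka",326,188,70),("ram",320,259,45),("tray",327,318,24)):print(n,ray("top",u,v,z))
E
```

```text
red [483.6272322  256.31690303] open [508.63221569 195.41873433] [487.20045996 254.78227624] [512.74520208 195.8562471 ]
hop rim [ 586.80553171 -264.89349335] [ 592.46959424 -264.96637883]
seat [550.26238012 245.97375034] [554.94494444 248.25614967]
moka [717.61421461 -14.53274805]
ram [549.11494976   0.65936854]
tray [406.49249452 -15.66316815]
```

View pics/comp.png

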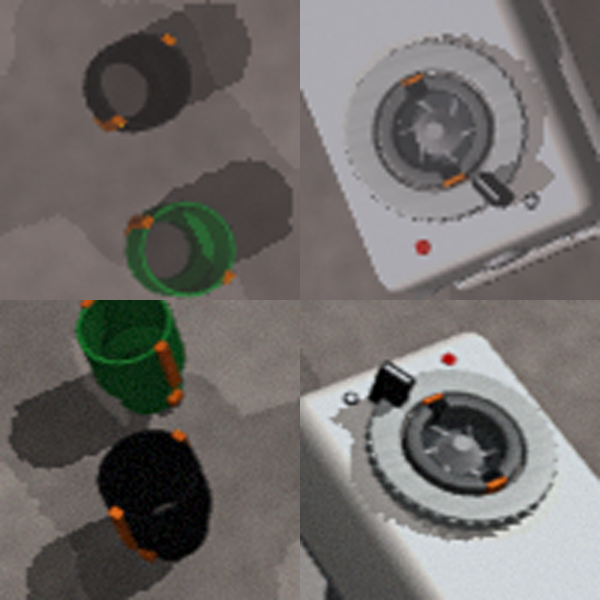

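The close crop confirms it: a black hopper with orange ribs (tops about (441,231) and (427.5,252.5) in the top view). The lever is at the open dot, and the seat slots are at (195,241) and (206,268). The seat is near (552,247) with yaw about 22°, and the dots agree with the sizes given to within 2 mm.

```bash
cat >> h.py <<'E'
def to(x,y,z,yaw):
    "shift (cm) and turn (deg) in tool axes from the measured pose, tool straight down"
    s=status.state(); A=R.from_euler('xyz',s["tool_rot"]); B=R.from_euler('zyx',[yaw,0,180],degrees=True)
    print((A.inv().apply(np.array([x,y,z])-s["tcp_pos"])/10).round(2),(A.inv()*B).as_rotvec(degrees=True).round(1))
E
python3 - <<'E'
from h import *
a=ray("top",440.8,230.7,78);b=ray("top",427.5,252.5,78);print("ribs",a,b,(a+b)/2,np.hypot(*(a-b)),np.degrees(np.arctan2(*(a-b)[::-1])))
a=ray("top",195.1,241.1,219);b=ray("top",206.3,268,219);print("slots",a,b,(a+b)/2,np.hypot(*(a-b)),np.degrees(np.arctan2(*(a-b)[::-1])))
to(560,-265,300,23.3)
E
```

```text
ribs [ 612.70636794 -284.46933523] [ 561.35212516 -252.19963581] [ 587.02924655 -268.33448552] 60.65139531147038 -32.144208950742126
slots [577.23569812 260.33639774] [520.84414408 236.13023762] [549.0399211  248.23331768] 61.36730036806249 23.23150212092442
[ 40.95 -18.47  -7.81] [-0.1  0.  46.6]
```

```bash
sed -i "s/'zyx'/'ZYX'/" h.py
python3 -m jog '[[8,-4,-7.8,0,0,0,100],[20,-10,-7.8,0,0,0,100],[41,-18.5,-7.8,0,0,0,100],[41,-18.5,-7.8,0,0,0,100],[41,-18.5,-7.8,0,0,0,100],[41,-18.5,-7.8,0,0,0,100],[41,-18.5,-7.8,0,0,0,100],[41,-18.5,-7.8,0,0,0,100]]'
python3 -c "
from h import *
to(560,-265,300,23.3)"
```

```text
t: 0.82
tcp_pos: [473.3, -358.1, 287.0]
tool_rot: [3.141, 0.0, 0.407]
contact_force: [0.4, -0.2, -0.4]
finger_gap: 86.9
grip_force: 0.0
[11.65 -5.12 -1.31] [ 0.  0. -0.]
```

```bash
python3 -m jog '[[11.2,-5,-1.2,0,0,0,100],[11.2,-5,-1.2,0,0,0,100],[11.2,-5,-1.2,0,0,0,100],[11.2,-5,-1.2,0,0,0,100],[11.2,-5,-1.2,0,0,0,100],[11.2,-5,-1.2,0,0,0,100],[11.2,-5,-1.2,0,0,0,100]]'
python3 - <<'E'
from h import *
s=status.state(); pm=c2w("wrist"); im=grab_frame("wrist"); print(s["tcp_pos"],s["tool_rot"],proj("wrist",[588,-267,78],pm))
cv2.imwrite("pics/w1.png",im[:,:,::-1]); np.save("w1pm.npy",pm[1])
E
```

```text
t: 1.4
tcp_pos: [554.3, -271.4, 298.4]
tool_rot: [3.141, 0.001, 0.404]
contact_force: [0.4, -0.2, -0.7]
finger_gap: 87.0
grip_force: 0.0
[ 554.32214421 -271.37979015  298.35454628] [3.14147864e+00 1.47468065e-03 4.04174384e-01] [325.28210824 173.8997846 ]
```

View pics/w1.png

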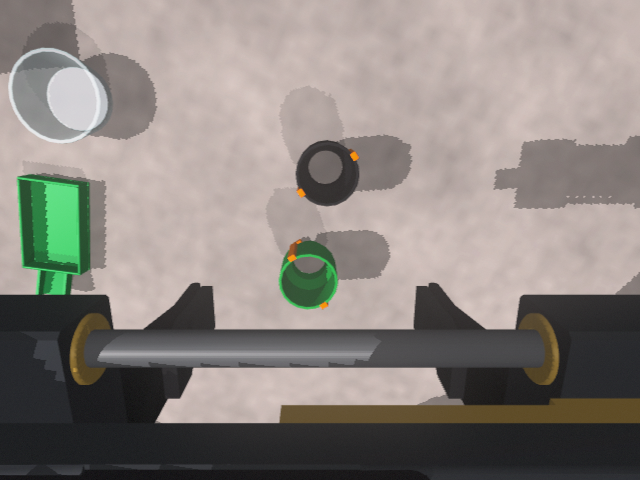

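The wrist view shows the black hopper's rim centred at (327.5,174) with rib tops at (354.5,156) and (301,193). The green lookalike is at (308,282), and the ramekin and tray are at the left.

```bash
python3 - <<'E'
from h import *
pm=(camera_params("wrist"),np.load("w1pm.npy"))
c=ray("wrist",327.5,174,78,pm);a=ray("wrist",354.5,156,78,pm);b=ray("wrist",301,193,78,pm);print(c,(a+b)/2,np.hypot(*(a-b)),np.degrees(np.arctan2(*(a-b)[::-1])))
print("green",ray("wrist",308,282,78,pm))
to(525,150,330,52)
E
```

```text
[ 588.72646991 -268.93622277] [ 588.07651705 -269.13547078] 60.19987170278392 -32.218957193217285
green [ 482.4294551  -294.12274935]
[ 13.86 -39.91  -3.17] [ -0.    0.1 -28.9]
```

```bash
python3 -m jog '[[14,-40,-3.2,0,0,-7,80],[14,-40,-3.2,0,0,-14,80],[14,-40,-3.2,0,0,-21,60],[14,-40,-3.2,0,0,-29,50],[14,-40,-3.2,0,0,-29,45],[14,-40,-3.2,0,0,-29,40],[14,-40,-3.2,0,0,-29,40],[14,-40,-3.2,0,0,-29,40]]'
python3 -c "
from h import *
to(515,190,340,52)"
```

```text
t: 2.12
tcp_pos: [531.6, 62.0, 324.3]
tool_rot: [3.14, 0.0, 0.91]
contact_force: [1.2, 0.1, -0.5]
finger_gap: 42.0
grip_force: 0.0
[ 9.08 -9.17 -1.59] [0.1 0.  0.1]
```

```bash
python3 -m jog '[[9,-9,-1.5,0,0,0,40],[9,-9,-1.5,0,0,0,40],[9,-9,-1.5,0,0,0,40],[9,-9,-1.5,0,0,0,40],[9,-9,-1.5,0,0,0,40],[9,-9,-1.5,0,0,0,40],[9,-9,-1.5,0,0,0,40],[9,-9,-1.5,0,0,0,40]]'
python3 - <<'E'
from h import *
s=status.state(); pm=c2w("wrist"); im=grab_frame("wrist"); print(s["tcp_pos"],s["tool_rot"],proj("wrist",[521,209,235],pm),proj("wrist",[551,247,219],pm),s["qpos"].round(2))
cv2.imwrite("pics/w2.png",im[:,:,::-1]); np.save("w2pm.npy",pm[1])
E
```

```text
t: 2.78
tcp_pos: [516.8, 185.5, 338.5]
tool_rot: [3.141, 0.001, 0.908]
contact_force: [-0.4, -0.1, 0.3]
finger_gap: 34.6
grip_force: 0.0
[516.75187187 185.476444   338.48569705] [3.14139008e+00 1.11825299e-03 9.08467289e-01] [298.4402166  212.44187676] [298.96959049 136.46074246] [ 0.26  0.12 -0.72  1.49  0.08  1.56 -1.12]
```

View pics/w2.png

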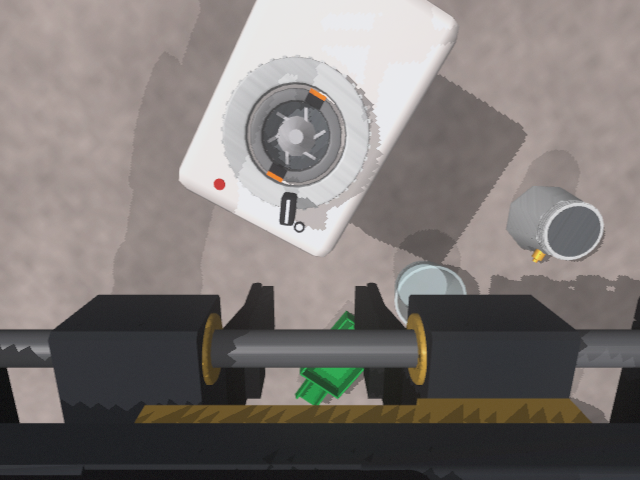

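The wrist view shows the seat centre at (296,134.5), the slots at (317,94) and (276,175), the red dot at (219.5,184), the open dot at (299,227), and the lever top from (290,195) to (287,223).

```bash
python3 - <<'E'
from h import *
pm=(camera_params("wrist"),np.load("w2pm.npy")); f=lambda u,v,z:ray("wrist",u,v,z,pm)
ang=lambda d:np.degrees(np.arctan2(d[1],d[0]))
a,b=f(317,94,219),f(276,175,219);r,o=f(219.5,184,205),f(299,227,205);l=f(288.5,209,235)
s=f(296,134.5,219);print("seat",s,(a+b)/2,"yaw",ang(a-b),ang(r-o)-90,np.hypot(*(r-o)))
y=np.radians(ang(r-o)-90);print("axis from dots",(r+o)/2+57*np.array([np.cos(y),np.sin(y)]))
print("lever",l,np.hypot(*(l-s)),ang(l-s)%360)
for k in range(0,61,10):
    t=np.radians(232.6-k); print(k,s+48*np.array([np.cos(t),np.sin(t)]))
E
```

```text
seat [550.22697489 249.21124287] [549.77055659 248.68751344] yaw 23.861157969310206 22.793229179571924 65.63024072447915
axis from dots [549.48202964 248.22516582]
lever [517.25989351 214.86308301] 47.60908043657779 226.17534850964358
0 [521.07293458 211.07934109]
10 [514.89431471 216.72119633]
20 [509.78925983 223.35024519]
30 [505.91288447 230.76506738]
40 [503.38297032 238.74036728]
50 [502.27638754 247.03381944]
60 [502.62675909 255.39343151]
```

```bash
python3 -c "
from h import *
to(516.8,213.8,222,46.3)"
```

```text
[ 2.22 -1.71 11.66] [0.  0.  5.8]
```

```bash
python3 -m jog '[[2.2,-1.7,3,0,0,5.8,40],[2.2,-1.7,6,0,0,5.8,40],[2.2,-1.7,8.5,0,0,5.8,40],[2.2,-1.7,8.5,0,0,5.8,40],[2.2,-1.7,8.5,0,0,5.8,40]]'
python3 -c "
from h import *
to(516.8,213.8,222,46.3)"
```

```text
t: 3.25
tcp_pos: [515.8, 214.4, 253.1]
tool_rot: [-3.141, 0.003, 0.81]
contact_force: [0.5, -0.1, 1.1]
finger_gap: 34.3
grip_force: 0.0
[0.03 0.12 3.11] [-0.1  0.1  0.1]
```

```bash
python3 -m jog '[[0.05,0.1,1.5,0,0,0,40],[0.05,0.1,3.1,0,0,0,40],[0.05,0.1,3.1,0,0,0,40],[0.05,0.1,3.1,0,0,0,5],[0.05,0.1,3.1,0,0,0,5],[0.05,0.1,3.1,0,0,0,5],[0.05,0.1,3.1,0,0,0,5],[0.05,0.1,3.1,0,0,0,5]]' 15
python3 - <<'E'
from h import *
for k in (10,20,30,40,54,58):
    t=226.3-k; r=np.radians(t); to(550+48*np.cos(r),248.5+48*np.sin(r),222,t-180)
E
```

```text
t: 3.92
tcp_pos: [517.7, 215.7, 223.9]
tool_rot: [3.14, -0.001, 0.812]
contact_force: [0.5, -0.4, 2.6]
finger_gap: 10.0
grip_force: 13.2
[-0.12 -0.76  0.19] [ 0.1 -0.1 10.2]
[ 0.1  -1.57  0.18] [ 0.1 -0.1 20.2]
[ 0.46 -2.33  0.18] [ 0.1 -0.1 30.2]
[ 0.94 -3.01  0.18] [ 0.  -0.1 40.2]
[ 1.8  -3.81  0.18] [ 0.  -0.1 54.2]
[ 2.08 -3.99  0.18] [ 0.  -0.1 58.2]
```

Lever pinched (10.0 mm gap). Turning it now.

```bash
python3 -m jog '[[0.03,-0.58,0,0,0,7,5],[0.14,-1.15,0,0,0,14,5],[0.31,-1.7,0,0,0,21,5],[0.55,-2.23,0,0,0,28,5],[0.86,-2.72,0,0,0,35,5],[1.22,-3.17,0,0,0,42,5],[1.63,-3.58,0,0,0,49,5],[1.63,-3.58,0,0,0,49,5]]'
python3 - <<'E'
from h import *
s=status.state()["tcp_pos"][:2]-[550,248.5];print(np.hypot(*s),np.degrees(np.arctan2(s[1],s[0]))%360)
E
```

```text
t: 4.58
tcp_pos: [504.8, 251.0, 223.9]
tool_rot: [3.14, -0.005, -0.05]
contact_force: [3.5, -2.1, -0.0]
finger_gap: 10.2
grip_force: 15.1
45.31261691291996 176.79863214701265
```

```bash
python3 -m jog '[[0.01,-0.2,0,0,0,2.5,5],[0.03,-0.4,0,0,0,5,5],[0.04,-0.55,0,0,0,7,5],[0.04,-0.65,0,0,0,7,5],[0.04,-0.65,0,0,0,7,5]]'
python3 - <<'E'
from h import *
s=status.state()["tcp_pos"][:2]-[550,248.5];print(np.hypot(*s),np.degrees(np.arctan2(s[1],s[0]))%360)
E
```

```text
t: 5.0
tcp_pos: [505.1, 252.7, 223.8]
tool_rot: [3.133, -0.004, -0.17]
contact_force: [0.3, -10.2, 5.7]
finger_gap: 9.8
grip_force: 15.2
45.05390173883248 174.6078824777961
```

Reaction rose from about 3 N to 10 N, so it is at the stop. Release, rise and look.

```bash
python3 -m jog '[[0,0.3,0,0,0,0,40],[0,0.3,0,0,0,0,40],[0,0.3,0,0,0,0,40],[0,0.3,-3,0,0,0,50],[0,0.3,-7,0,0,0,60],[-3,3,-11,0,0,0,70],[-3,3,-11,0,0,0,80],[-3,3,-11,0,0,0,100]]'
python3 - <<'E'
from h import *
s=status.state(); pm=c2w("wrist"); im=grab_frame("wrist"); print(s["tcp_pos"],s["tool_rot"])
cv2.imwrite("pics/w3.png",im[:,:,::-1]); np.save("w3pm.npy",pm[1]); to(588,-269,300,-32.2)
E
```

```text
t: 5.67
tcp_pos: [468.1, 235.2, 336.9]
tool_rot: [-3.139, -0.006, -0.165]
contact_force: [0.6, 0.4, 0.1]
finger_gap: 55.1
grip_force: 0.0
[468.12560446 235.18951441 336.91488555] [-3.13918818 -0.00585789 -0.16456953]
[20.05 47.75  3.47] [-0.1 -0.2 22.7]
```

View pics/w3.png

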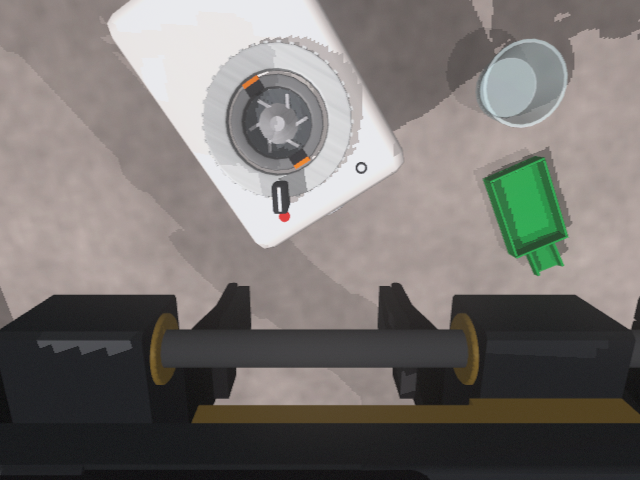

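The lever (280.5,196) now points at the red dot (284,216). The seat centre is (277.5,122), with slots at (252,82) and (302,161).

```bash
python3 - <<'E'
from h import *
pm=(camera_params("wrist"),np.load("w3pm.npy")); f=lambda u,v,z:ray("wrist",u,v,z,pm)
ang=lambda d:np.degrees(np.arctan2(d[1],d[0]))
a,b=f(252,82,219),f(302,161,219);r,o=f(284,216,205),f(361,168,205);l=f(280.5,197,235);s=f(277.5,121.5,219)
yaw=ang(r-o)-90;print("seat",s,(a+b)/2,"yaw",ang(a-b),yaw,"lever",ang(l-s)%360,"a",np.radians(210+23-ang(l-s)%360))
E
```

```text
seat [549.9443586  247.67263794] [549.31953347 247.7099792 ] yaw 22.992821484006633 22.683665843652236 lever 173.234271242501 a 1.0431087466722173
```

Collar locked (about 1.04 rad). The seat is at (550,248), yaw 23°. Off to the hopper.

```bash
for i in 1; do python3 -m jog '[[20,47.7,3.4,0,0,7,100],[20,47.7,3.4,0,0,14,100],[20,47.7,3.4,0,0,20,100],[20,47.7,3.4,0,0,22.7,100],[20,47.7,3.4,0,0,22.7,100],[20,47.7,3.4,0,0,22.7,100],[20,47.7,3.4,0,0,22.7,100],[20,47.7,3.4,0,0,22.7,100]]'; done
python3 -c "
from h import *
to(588,-269,200,-32.2)"
```

```text
t: 6.38
tcp_pos: [544.9, -91.2, 308.6]
tool_rot: [3.141, 0.003, -0.561]
contact_force: [1.2, 0.9, 0.3]
finger_gap: 87.0
grip_force: 0.0
[13.13 12.75 10.84] [0.1 0.1 0.1]
```

```bash
python3 -m jog '[[12.4,12,4,0,0,0,100],[12.4,12,6,0,0,0,100],[12.4,12,10,0,0,0,100],[12.4,12,10,0,0,0,100],[12.4,12,10,0,0,0,100],[12.4,12,10,0,0,0,100],[12.4,12,10,0,0,0,100],[12.4,12,10,0,0,0,100]]'
python3 - <<'E'
from h import *
s=status.state(); pm=c2w("wrist"); im=grab_frame("wrist"); print(s["tcp_pos"],s["tool_rot"])
cv2.imwrite("pics/w4.png",im[:,:,::-1]); np.save("w4pm.npy",pm[1]); to(588,-269,40,-32.2)
E
```

```text
t: 7.05
tcp_pos: [586.1, -255.8, 209.5]
tool_rot: [-3.141, 0.003, -0.561]
contact_force: [-0.2, 0.6, 1.2]
finger_gap: 87.1
grip_force: 0.0
[ 586.09080412 -255.77329319  209.45181092] [-3.14062298e+00  2.63281713e-03 -5.60511672e-01]
[ 0.85  1.11 17.08] [-0.1  0.   0.2]
```

View pics/w4.png

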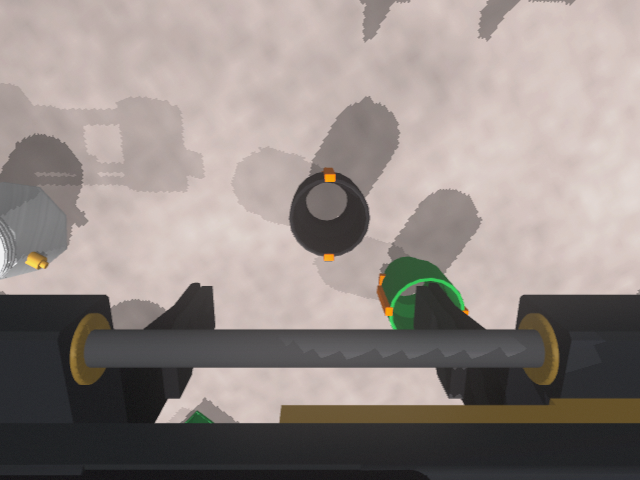

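The hopper is centred at (329.5,217) with ribs at (330,176.5) and (329,257.5), in line with tool x. The green one is clear, 76 mm off in tool x.

```bash
python3 - <<'E'
from h import *
pm=(camera_params("wrist"),np.load("w4pm.npy"))
a=ray("wrist",330,176.5,78,pm);b=ray("wrist",329,257.5,78,pm);c=(a+b)/2;yaw=np.degrees(np.arctan2(*(a-b)[::-1]));print(c,np.hypot(*(a-b)),yaw)
to(c[0],c[1],40,yaw)
E
```

```text
[ 588.35534165 -269.0914615 ] 60.98724385894622 -32.228025851374454
[ 0.88  1.1  17.08] [-0.1  0.   0.2]
```

```bash
python3 -m jog '[[0.85,1.1,1,0,0,0,100],[0.85,1.1,4,0,0,0,100],[0.85,1.1,7.5,0,0,0,100],[0.85,1.1,10,0,0,0,100],[0.85,1.1,10,0,0,0,100]]'
python3 -c "
from h import *
to(588.3,-269,40,-32.2)"
```

```text
t: 7.52
tcp_pos: [583.5, -269.7, 105.1]
tool_rot: [3.14, 0.009, -0.561]
contact_force: [-1.4, 0.1, -0.3]
finger_gap: 87.1
grip_force: 0.0
[ 0.43 -0.32  6.51] [0.1 0.5 0.1]
```

```bash
python3 -m jog '[[0,0,0,0,0,0,100],[0,0,0,0,0,0,100],[0,0,0,0,0,0,100]]'
python3 -c "
from h import *
to(588.3,-269,40,-32.2)"
```

```text
t: 7.77
tcp_pos: [589.0, -271.8, 114.1]
tool_rot: [-3.141, -0.005, -0.561]
contact_force: [0.6, -0.2, 0.3]
finger_gap: 87.1
grip_force: 0.0
[-0.24 -0.2   7.4 ] [-0.  -0.3  0. ]
```

```bash
python3 -m jog '[[0,0,0,0,0,0,100],[0,0,0,0,0,0,100],[0,0,0,0,0,0,100],[0,0,0,0,0,0,100]]'
python3 -c "
from h import *
to(588.3,-269,40,-32.2)"
```

```text
t: 8.1
tcp_pos: [587.3, -271.4, 111.7]
tool_rot: [3.142, -0.001, -0.562]
contact_force: [0.0, 0.8, -0.8]
finger_gap: 86.7
grip_force: 0.0
[-0.05 -0.25  7.17] [ 0.  -0.1  0. ]
```

```bash
python3 -m jog '[[-0.05,-0.25,1.2,0,0,0,100],[-0.05,-0.25,2.4,0,0,0,100],[-0.05,-0.25,3.6,0,0,0,100],[-0.05,-0.25,4.8,0,0,0,100],[-0.05,-0.25,6,0,0,0,100],[-0.05,-0.25,7.1,0,0,0,100],[-0.05,-0.25,7.1,0,0,0,100],[-0.05,-0.25,7.1,0,0,0,100]]'
python3 -m jog '[[0,0,0,0,0,0,100],[0,0,0,0,0,0,100],[0,0,0,0,0,0,60],[0,0,0,0,0,0,60],[0,0,0,0,0,0,50],[0,0,0,0,0,0,50],[0,0,0,0,0,0,50],[0,0,0,0,0,0,50]]' 15
python3 -c "
from h import *
to(588.3,-269,40,-32.2)"
```

```text
t: 8.77
tcp_pos: [587.3, -268.6, 38.8]
tool_rot: [3.141, 0.002, -0.562]
contact_force: [-0.5, -0.7, -0.1]
finger_gap: 87.2
grip_force: 0.0
t: 9.43
tcp_pos: [588.0, -269.2, 40.3]
tool_rot: [3.141, -0.0, -0.562]
contact_force: [0.1, -1.0, 1.6]
finger_gap: 58.1
grip_force: 16.8
[ 0.02 -0.03  0.03] [ 0. -0.  0.]
```

Held (58 mm). Lift smoothly.

```bash
python3 -m jog '[[0,0,-1,0,0,0,50],[0,0,-3,0,0,0,50],[0,0,-6,0,0,0,50],[0,0,-10,0,0,0,50],[0,0,-14,0,0,0,50],[0,0,-18,0,0,0,50],[0,0,-22,0,0,0,50],[0,0,-26,0,0,0,50]]' 20
python3 -m jog '[[0,0,-1.5,0,0,0,50],[0,0,-2.5,0,0,0,50],[0,0,-3,0,0,0,50]]'
python3 -c "
from h import *
to(565,0,330,-5);to(550,235,330,23)"
```

```text
t: 10.1
tcp_pos: [587.5, -268.4, 302.9]
tool_rot: [-3.141, -0.001, -0.562]
contact_force: [0.1, 0.3, -0.7]
finger_gap: 57.9
grip_force: 21.6
t: 10.35
tcp_pos: [588.2, -268.8, 332.0]
tool_rot: [-3.141, -0.002, -0.562]
contact_force: [2.1, -0.5, -2.1]
finger_gap: 57.9
grip_force: 21.6
[-16.28 -21.51   0.17] [  0.   -0.1 -27.2]
[-30.07 -40.6    0.14] [  0.   -0.1 -55.2]
```

```bash
python3 -m jog '[[-0.8,-1,0,0,0,-2,50],[-2,-3,0,0,0,-4,50],[-4,-5.4,0,0,0,-8,50],[-6.4,-8.6,0,0,0,-12,50],[-8.8,-11.9,0,0,0,-16,50],[-11.2,-15.1,0,0,0,-20,50],[-13.6,-18.3,0,0,0,-25,50],[-16,-21.5,0,0,0,-30,50]]'
python3 -c "
from h import *
to(550,235,330,23);print(status.state()['grip_force'])"
```

```text
t: 11.02
tcp_pos: [564.8, 3.1, 328.0]
tool_rot: [-3.141, 0.004, -0.029]
contact_force: [1.3, 0.2, -0.2]
finger_gap: 58.1
grip_force: 21.6
[ -2.15 -23.13  -0.19] [ -0.1   0.2 -24.7]
21.61918839755935
```

```bash
python3 -m jog '[[-0.3,-4,0,0,0,-4,50],[-0.6,-7.5,0,0,0,-8,50],[-1,-11,0,0,0,-12,50],[-1.4,-14.5,0,0,0,-16,50],[-1.8,-17.5,0,0,0,-20,50],[-2,-20,0,0,0,-22.5,50],[-2.1,-22,0,0,0,-24.5,50],[-2.1,-23,0,0,0,-24.7,50]]'
python3 -m jog '[[0,0,0,0,0,0,50],[0,0,0,0,0,0,50],[0,0,0,0,0,0,50],[0,0,0,0,0,0,50],[0,0,0,0,0,0,50],[0,0,0,0,0,0,50],[0,0,0,0,0,0,50],[0,0,0,0,0,0,50]]'
python3 - <<'E'
from h import *
s=status.state(); pm=c2w("wrist"); im=grab_frame("wrist"); print(s["tcp_pos"],s["tool_rot"])
b=grab_frame("scene")
cv2.imwrite("pics/w5.png",np.hstack([cv2.resize(im,(400,300)),cv2.resize(b[120:330,340:620],(400,300))])[:,:,::-1]); cv2.imwrite("pics/s5.png",b[:,:,::-1]);np.save("w5pm.npy",pm[1]); to(550,248,280,23)
E
```

```text
t: 11.68
tcp_pos: [551.0, 234.8, 328.1]
tool_rot: [-3.139, 0.003, 0.403]
contact_force: [-0.3, 0.1, -0.5]
finger_gap: 58.4
grip_force: 21.6
t: 12.35
tcp_pos: [555.1, 228.6, 330.1]
tool_rot: [3.141, -0.0, 0.392]
contact_force: [0.2, 0.6, -1.4]
finger_gap: 57.6
grip_force: 21.6
[555.08019597 228.56476246 330.14276368] [ 3.14139196e+00 -1.31528336e-04  3.92104575e-01]
[ 0.27 -1.96  5.01] [ 0.  -0.  -0.5]
```

View pics/w5.png

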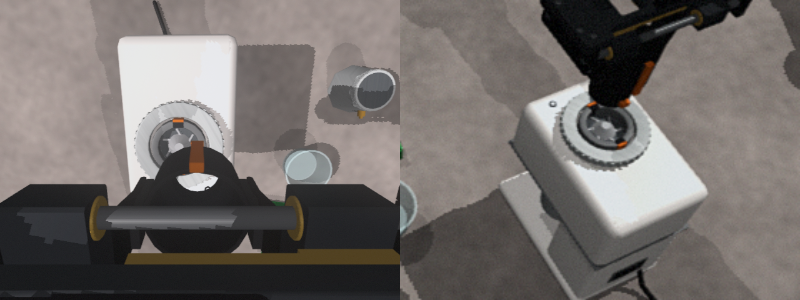

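The hopper hangs upright in the fingers with its rib at about (197,150) in the left pane, facing +x. The seat lies just behind, at (178,143). Now centre above it and check the hopper's seating in the hand by projection.

```bash
python3 -m jog '[[0.1,-0.5,0,0,0,-0.2,50],[0.2,-1,0,0,0,-0.5,50],[0.27,-1.6,0,0,0,-0.5,50],[0.27,-1.96,0,0,0,-0.5,50],[0.27,-1.96,0,0,0,-0.5,50],[0.27,-1.96,0,0,0,-0.5,50],[0.27,-1.96,0,0,0,-0.5,50],[0.27,-1.96,0,0,0,-0.5,50]]'
python3 -m jog '[[0,0,0,0,0,0,50],[0,0,0,0,0,0,50],[0,0,0,0,0,0,50],[0,0,0,0,0,0,50],[0,0,0,0,0,0,50],[0,0,0,0,0,0,50]]'
python3 - <<'E'
from h import *
to(550,248,270,23)
pm=(camera_params("wrist"),np.load("w5pm.npy")); M=pm[1]@np.linalg.inv(np.array(pm[0]["mount"]))
for P in ([33,4,-38],[33,-4,-38],[33,4,8],[33,-4,8],[-30,0,-38]): print(P,(proj("wrist",(M@np.append(P,1))[:3],pm)/1.6).round(1))
E
```

```text
t: 13.12
tcp_pos: [550.1, 247.8, 330.0]
tool_rot: [3.141, 0.0, 0.401]
contact_force: [0.6, -0.1, -1.0]
finger_gap: 58.0
grip_force: 21.6
t: 13.62
tcp_pos: [550.0, 248.1, 330.0]
tool_rot: [3.141, 0.0, 0.401]
contact_force: [-0.1, -0.1, -0.5]
finger_gap: 58.3
grip_force: 21.6
[0.   0.01 6.  ] [0. 0. 0.]
[33, 4, -38] [206.3 165.5]
[33, -4, -38] [190.8 165.5]
[33, 4, 8] [203.8 143.6]
[33, -4, 8] [192.2 143.6]
[-30, 0, -38] [198.3 267.9]
```

The rib matches its expected place in the hand to about a millimetre. Descend slowly.

```bash
python3 -m jog '[[0,0,0.8,0,0,0,50],[0,0,1.6,0,0,0,50],[0,0,2.4,0,0,0,50],[0,0,3.2,0,0,0,50],[0,0,4,0,0,0,50],[0,0,4.7,0,0,0,50],[0,0,5.2,0,0,0,50],[0,0,5.5,0,0,0,50]]'
python3 -m jog '[[0,0,0.2,0,0,0,50],[0,0,0.4,0,0,0,50],[0,0,0.4,0,0,0,50],[0,0,0.4,0,0,0,50],[0,0,0.4,0,0,0,50],[0,0,0.4,0,0,0,50],[0,0,0.4,0,0,0,50],[0,0,0.4,0,0,0,50]]'
python3 - <<'E'
from h import *
to(550,248,270,23)
im=grab_frame("wrist"); b=grab_frame("scene"); t=grab_frame("top")
c=lambda i,u,v,w,h:cv2.resize(i[v-h:v+h,u-w:u+w],(400,300),interpolation=cv2.INTER_CUBIC)
cv2.imwrite("pics/w6.png",np.vstack([np.hstack([cv2.resize(im,(400,300)),c(b,480,195,60,45)]),np.hstack([c(t,205,260,60,45),c(t,320,260,120,90)])])[:,:,::-1])
for P in ([550,248,229.7],[550,248,219]): print(proj("scene",P))
E
```

```text
t: 14.28
tcp_pos: [549.6, 247.9, 274.0]
tool_rot: [3.142, 0.001, 0.402]
contact_force: [0.3, 0.0, -1.3]
finger_gap: 58.1
grip_force: 21.6
t: 14.95
tcp_pos: [550.0, 248.1, 271.2]
tool_rot: [3.141, -0.0, 0.402]
contact_force: [-0.6, 1.0, -0.4]
finger_gap: 58.0
grip_force: 21.6
[-0.01  0.01  0.12] [ 0. -0.  0.]
[486.41354962 201.95367309]
[484.57933007 205.77719159]
```

View pics/w6.png

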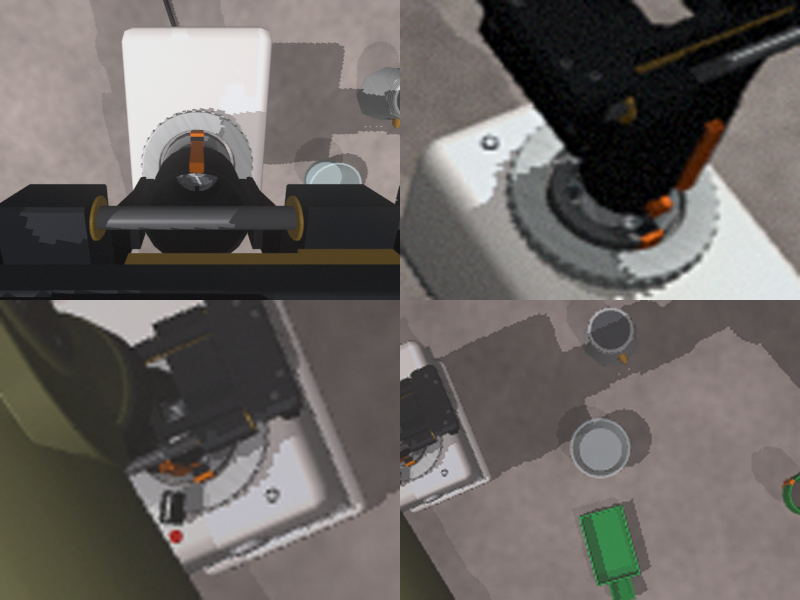

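The rib stands in line with its slot (both at x≈197 in the wrist pane) and the hopper is centred with clear air beneath. The lever is at the red dot, and the moka base, ramekin and tray haven't moved. Handing in.

```bash
python3 -c "
from cell import job,status
s=status.state();print(s['tcp_pos'],s['contact_force'],s['grip_force']);print(job.job_done())"
```

```text
[549.93279827 248.12815202 271.09014369] [ 1.1359867   0.44250559 -1.19836751] 21.624736131004823
the job is handed in; nothing more can be done
None
```

The collar is locked at the red mark (measured at about 1.04 rad), and the arm is holding the hopper upright and centred over the seat, ribs in line with the slots, about 12 mm above the rim; it was handed in at about 15 s, and no verdict was shown.

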